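# Release a finish sample from its drop-bar jig and rack it in the tray

## Robot

A 6-joint arm with a two-finger parallel gripper is mounted at the origin on a cart in front of the work surface, level with it; the furniture and walls round the work are solid. World frame = base frame: x ahead of the robot, y to its left, z up, the work surface at z = 0. Lengths are in mm, angles in rad, forces in N, time in s.
With the tool pointing down it reaches from about 325 to 850 mm from the base axis. Payload 15.5 kg.
Tool frame: the origin (TCP) lies at the very end of the fingers, on their centre line; the grasp point (between the pads) lies ctrl.grip_point_offset behind it (ctrl.grip_point_offset is the distance from the TCP to the grasp point, in mm); y points along the fingers, z is the direction in which the jaws open and shut, and the axes are right-handed (so a half turn about y gives the same grasp; the last joint's range is limited). The gripper opens to 91 mm and grips with 3 to 60 N. Pads are 32 mm wide; open, the fingers measure 118 mm over their backs; the gripper's body (76 mm by 178 mm) begins 60 mm behind the grasp point.
Start: joints at [-1.343, 0.494, 1.345, -0, 1.302, -0.096], TCP at [198.266, -592.72, 213.915] pointing down, gripper open.
Joint ranges: [-2.91, 2.91], [-0.82, 2.16], [0.22, 2.67], [-1.22, 4.37], [0.12, 2.79], [-3.08, 3.08]. Speed limits (rad/s): [1.89, 1.89, 2.57, 3.01, 3.01, 3.01].

## Interface

Orientations are given as a unit quaternion [w, x, y, z].
In Python, from cell import monitor, capture, camera_info, job_done, search_frame, outline_of, ctrl gives the robot as it stands.
- The arm moves only by the tool carry_out, never from a script. Its argument "targets" is a list that holds one entry, the list of rows, each a list of 4 numbers: the shift along the tool's x, y, z in m, then the turn about the tool's y in degrees. A call has 1 to 8 rows; each row shifts and turns the commanded pose from where the row before left it, along the tool's axes as they then stand; what a row does not reach is not made up. A row lasts 1/10 s, in which the tool goes at most 50 mm and 8.59 degrees, less where a joint would pass 70% of its speed; a pose out of reach is approached as far as the arm can. A call is refused whole if a number of a shift passes 0.05 or a number of a turn 8.59, either way. A call with a gripper value outside its range is refused whole. "claw" is the finger opening in m, from 0 to 0.0912, set as the call begins (left out, the last holds). The fingers move at their own pace and stop on an object; the grip force is fixed at half the most. Time passes only in rows, so rows that do not move let the fingers close. It gives the time, the measured TCP pose, the force and the opening at its end, in the units of the state.
- monitor.get_obs(): the state, without advancing time (a new reading comes with each control period).
- capture(name): name is "scene" or "top" or "wrist"; returns (picture, depth): 384x512x3 uint8, red, green, blue; 384x512 float32, mm along the optical axis (not along the pixel's ray), 0 where there is no reading.
- camera_info(name): a dict with "K" (3x3 intrinsics, pixels), "k1" (the pictures are not rectified: a ray, as slopes to the right and down, at radius r is drawn at 1 + k1 r^2 times it, then the intrinsics apply), "view" (4x4, takes a point from world to camera coordinates). Camera axes: x right, y down, z forward; pixel columns grow to the right and rows downward; lengths in mm; the calibration is good to about 2 mm. A picture is of the moment at which its call begins: read the wrist's pose just before it. camera_info takes no time and is no camera call; for the wrist camera it gives the pose at the moment of the call.
- job_done(): hands the job in, once; it reports no verdict.
Trained networks look in the newest picture that a camera, given by its name, has taken for a name from the list of things; names that differ only in an ending like _2 or _b are one class to them, and where a whole thing is asked for, a point or a joint stands for the part that bears it (a point fixed in the world has none). Each returns a list of dicts, best first, with "confidence" (0 to 1); they miss things now and then, are a little off and sometimes report something else, mostly with a low value. They report only what shows in the picture. A call takes as long as a camera call.
- search_frame(camera, name): "box" ([left, top, width, height] in pixels, round what is visible of it).
- outline_of(camera, name): "pixels" (384x512 bool, what is visible of it) and "box" ([left, top, width, height] in pixels, round what is visible of it).
The state is a dict: "time_s": time; "joint_positions": joint angles; "qd": joint speeds; "joint_efforts": joint torques, N m; "ee_pos": TCP position; "tool_rot": TCP orientation; "contact_force": force on the tool from outside, world axes, zero at the start; "torque": the same for the moment, N m; "grip_width": finger opening in mm.
Only numpy, scipy, OpenCV 4.12 (cv2) and the standard library are available. Lean on these libraries where they do the work, as an engineer would, in place of code of your own. Each camera call takes 0.05 s, during which the arm holds its last target.

## Task

The finish sample in the blue drop-bar jig is dry. Swing the clamp bar right over by its red handle until it rests open, slide the sample lengthways out of its guide, beneath the aluminium bridge and out of the mouth, without forcing it, and lay it flat in the shallow tray with its leading end (the one that came out first) touching and flush against the green fence. Do not drop or ram the sample, leave the bar standing open and do not disturb the wax tin, the tape roll or the gouge.

Things in the scene. Friction and masses are not known exactly. Their poses are not given: they have to be found in the camera images.
- jig: blue-barred jig, plywood base screwed to the bench. Origin at bench height under the guide's centre line; x along the guide to its rear, y across to the hinge, z up. Base x -75..115, y -45..65 mm, top (guide floor) z 30. Two rails, inner faces at y -27 and 27, top z 45, run x -75..60: guide 54 wide. Behind them (x 60..115) the bare base is a pocket where fingertips reach the sample's tail
- jig_mouth (a point): middle of the guide's open front end (mouth) on its floor, at jig (-75, 0, 30) mm. An aluminium bridge spans the guide here, jig x -75..-45 mm, underside z 45, top z 55. The rails hide the sample's sides and the bridge its front, so it cannot be gripped until it sticks out of the mouth
- clamp_bar (a joint): angle of the blue clamp bar (30 mm wide, at jig x 0, across the guide; 0.3 kg, little friction), rad: 0 closed with its rubber pad on the sample, grows as it swings up and over towards jig +y; past about 1.7 it falls over by its weight and rests open at its stop, 2.0; short of that it falls shut
- bar_handle (a point): grip point on the red handle of the clamp bar: a round rod of 12 mm diameter parallel to jig x (x 15..88 mm clear of the bar), free all round, 58 mm above the bench when closed; this point is 55 mm from the bar's middle. The rod can turn between finger pads
- bar_hinge (a point): point on the bar's hinge axis abreast of the grip point, at jig (55, 50, 58) mm; the axis is parallel to jig x and the handle's axis is 145 mm from it. Fixed to the jig
- sample: flat wooden finish sample 130 x 50 x 12 mm, 0.12 kg (varies), three stain swatches on top. Origin at the middle of its underside; x is its length, z up. Starts lying in the guide with its axes as the jig's, its leading end 2 to 10 mm inside the mouth
- sample_front (a point): middle of the leading end face of the sample, (-65, 0, 6) mm in its frame
- tray: shallow wooden tray with cork floor, fixed to the bench, 198 (x) x 132 (y) mm outside (x -102..96), 180 x 120 mm inside; floor 5 mm and walls 16 mm above the bench. Origin at bench height under its middle. Its end wall at -x, 12 mm thick and painted green, is the fence
- tray_fence (a point): middle of the fence's inner face, at (-90, 0, 11) mm in the tray's frame; the fence's face looks to +x of the tray
- wax_tin: round wax tin with yellow lid, 77 mm diameter x 31 mm, origin at its underside; bystander
- tape_roll: masking tape roll lying flat, 98 mm diameter x 25 mm; bystander
- gouge: carving gouge with brown wooden handle, 227 x 22 mm, lying at the back of the bench; bystander

How it is judged (in metres and radians):
On the way, in this order (a step that is already met when the one before it is completed fails the run):
1. the clamp bar is swung over and rests open (joint over 1.8 rad) (value of joint clamp_bar above 1.8 rad and velocity of joint clamp_bar below 0.3 rad/s), for 0.2 s.
2. the sample, lying flat in the guide, comes out of the mouth by about half its length (x of sample in the frame of jig between -0.135 and -0.045 m and y of sample in the frame of jig between -0.012 and 0.012 m and z of sample in the frame of jig below 0.04 m and angle between sample's own z axis and vertical below 0.15 rad), for 0.1 s.
At the end, for the whole second after the job is handed in: The sample lies at rest, face up and flat on the tray's floor (within 0.04 rad), its leading end within 3 mm of the green fence and square to it within 0.05 rad; the clamp bar stands open (over 1.8 rad) (x of sample_front in the frame of tray_fence below 0.003 m and angle between the x axis of sample and the x axis of tray, either way round below 0.05 rad and x of sample in the frame of tray below 0 m and y of sample in the frame of tray between -0.04 and 0.04 m and z of sample in the frame of tray below 0.008 m and angle between sample's own z axis and vertical below 0.04 rad and linear speed of sample below 0.02 m/s and value of joint clamp_bar above 1.8 rad); the robot touches nothing.
It fails at once if the sample is moved while the bar is down, or the bar falls shut after it (value of joint clamp_bar below 1 rad and distance of sample from where it was at the start of the episode above 0.015 m).
It fails at once if the sample is forced against the jig (over 40 N) once the bar is up (value of joint clamp_bar above 1 rad and contact force between sample and jig above 40 N).
It fails at once if the sample is rammed against the tray (over 40 N) (contact force between sample and tray above 40 N).
It fails at once if the sample is dropped or thrown (over 0.5 m/s out of the fingers) (contact force between the fingers and sample below 0.1 N and linear speed of sample above 0.5 m/s).
It fails at once if the wax tin, tape roll or gouge is displaced by over 30 mm (distance of any of wax_tin, tape_roll, gouge from where it was at the start of the episode above 0.03 m).
It also fails if it takes over 64 s, if anything falls off the work surface, if the arm or the gripper's body presses on something with over 40 N, if the wrist force passes 120 N, or if a joint passes its speed limit or range.

## Working session

There is one attempt and no reset: what is moved stays moved. The work goes in short steps, Python scripts to look and compute and a tool call to move; the robot and the scene stay as the last step left them, time stands still between calls to the robot, and variables do not carry over. Pictures are saved under pics/ and viewed, and the job is handed in when it is done.

Besides the shell and the picture viewer there is one more tool, called after "Emit:" as name(argument=value, ...) on one line, values as JSON. carry_out: Moves the arm, as the interface text tells. Its arguments: {"type":"object","properties":{"targets":{"type":"array"},"claw":{"type":"number"}},"required":["targets"]}

```bash
mkdir -p pics; ls; cat > h.py <<'E'
import numpy as np, cv2
from cell import monitor, capture, camera_info, job_done, search_frame, outline_of, ctrl
def save(n,p): cv2.imwrite('pics/'+n,cv2.cvtColor(p,cv2.COLOR_RGB2BGR))
def shot(cam,n):
    ci=camera_info(cam); p,d=capture(cam); save(n,p); return p,d,ci
def ray(ci,u,v):
    K=np.array(ci['K']);k1=ci['k1']
    return cv2.undistortPoints(np.array([[[u,v]]],float),K,np.array([k1,0,0,0.]),None,None,None)[0,0] if 0 else _und(K,k1,u,v)
def _und(K,k1,u,v):
    x=np.array([(u-K[0,2])/K[0,0],(v-K[1,2])/K[1,1]],float);y=x.copy()
    for _ in range(30): y=x/(1+k1*(y@y))
    return y
def onplane(ci,u,v,z):
    V=np.linalg.inv(np.array(ci['view']));r=_und(np.array(ci['K']),ci['k1'],u,v)
    d=V[:3,:3]@np.array([r[0],r[1],1]);o=V[:3,3]
    return o+d*(z-o[2])/d[2]
def proj(ci,P):
    P=np.atleast_2d(P);V=np.array(ci['view']);c=P@V[:3,:3].T+V[:3,3];s=c[:,:2]/c[:,2:]
    s=s*(1+ci['k1']*(s**2).sum(1,keepdims=True));K=np.array(ci['K'])
    return s*[K[0,0],K[1,1]]+[K[0,2],K[1,2]]
def cloud(ci,d):
    K=np.array(ci['K']);k1=ci['k1'];h,w=d.shape
    u,v=np.meshgrid(np.arange(w),np.arange(h));x=np.stack([(u-K[0,2])/K[0,0],(v-K[1,2])/K[1,1]],-1);y=x.copy()
    for _ in range(30): y=x/(1+k1*(y**2).sum(-1,keepdims=True))
    c=np.concatenate([y,np.ones((h,w,1))],-1)*d[...,None]
    V=np.linalg.inv(np.array(ci['view']));return c@V[:3,:3].T+V[:3,3]
def R(q):
    w,x,y,z=q;return np.array([[1-2*(y*y+z*z),2*(x*y-z*w),2*(x*z+y*w)],[2*(x*y+z*w),1-2*(x*x+z*z),2*(y*z-x*w)],[2*(x*z-y*w),2*(y*z+x*w),1-2*(x*x+y*y)]])
E
python3 - <<'E'
from h import *
print(ctrl.grip_point_offset)
o=monitor.get_obs();print(o);print(R(o['tool_rot']).round(3))
for c in ['top','scene']:
    p,d,ci=shot(c,c+'0.png')
    np.savez(c+'0.npz',p=p,d=d,**{k:np.array(ci[k]) for k in('K','k1','view')})
    for n in ['jig','clamp_bar','bar_handle','sample','tray','wax_tin','tape_roll','gouge']:
        r=search_frame(c,n);print(c,n,[(np.round(x['box']).tolist(),round(x['confidence'],2)) for x in r[:2]])
E
```

```text
pics
18.8
{'time_s': 0.0, 'joint_positions': array([-1.34353694e+00,  4.94162988e-01,  1.34610558e+00, -2.73890877e-05,
        1.30248604e+00, -9.55066599e-02]), 'qd': array([-8.93360936e-06,  5.69089476e-04, -6.35374672e-04,  6.83909431e-04,
        4.53972818e-04,  8.47203697e-04]), 'joint_efforts': array([-9.47673061e-05, -8.78818202e+01, -3.81865704e+01,  7.06179463e-02,
        5.31977741e-02, -4.79941889e-05]), 'ee_pos': array([ 198.15272679, -592.37536083,  213.35947221]), 'tool_rot': array([ 0.11358649, -0.11365921,  0.69832741, -0.69750879]), 'contact_force': array([ 0.14678332, -0.29244509, -1.13913138]), 'torque': array([-0.01621295, -0.05432308, -0.05115319]), 'grip_width': 91.08579857422369}
[[-0.948 -0.     0.317]
 [-0.317  0.001 -0.948]
 [-0.    -1.    -0.001]]
top jig [([311.0, 173.0, 88.0, 90.0], 0.86)]
top clamp_bar [([316.0, 188.0, 51.0, 76.0], 0.88)]
top bar_handle [([314.0, 185.0, 56.0, 78.0], 0.77), ([324.0, 192.0, 46.0, 43.0], 0.67)]
top sample [([326.0, 193.0, 44.0, 43.0], 0.75)]
top tray [([165.0, 139.0, 89.0, 85.0], 0.92)]
top wax_tin [([153.0, 112.0, 35.0, 34.0], 0.56)]
top tape_roll [([124.0, 138.0, 41.0, 40.0], 0.71), ([309.0, 176.0, 90.0, 90.0], 0.58)]
top gouge [([236.0, 112.0, 76.0, 46.0], 0.57)]
scene jig [([295.0, 173.0, 63.0, 39.0], 0.86), ([309.0, 181.0, 28.0, 14.0], 0.28)]
scene clamp_bar []
scene bar_handle []
scene sample [([306.0, 182.0, 34.0, 13.0], 0.63)]
scene tray [([151.0, 205.0, 25.0, 20.0], 0.69), ([182.0, 209.0, 70.0, 37.0], 0.59)]
scene wax_tin [([153.0, 205.0, 25.0, 19.0], 0.61)]
scene tape_roll [([137.0, 228.0, 33.0, 26.0], 0.91)]
scene gouge [([204.0, 178.0, 68.0, 7.0], 0.73)]
```

```bash
python3 - <<'E'
import cv2
a=cv2.imread('pics/top0.png');cv2.imwrite('pics/top0c.png',cv2.resize(a[100:280,110:410],None,fx=2.66,fy=2.66,interpolation=cv2.INTER_CUBIC))
E
```

```text
(no output)
```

View pics/top0c.png

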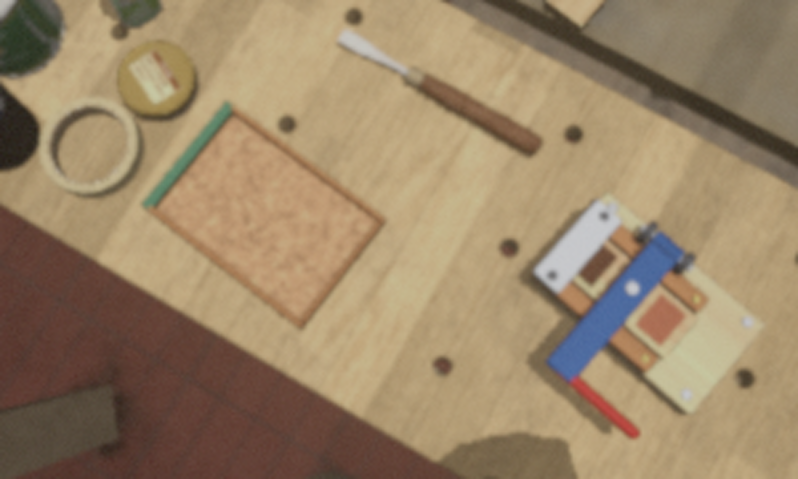

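View pics/scene0.png

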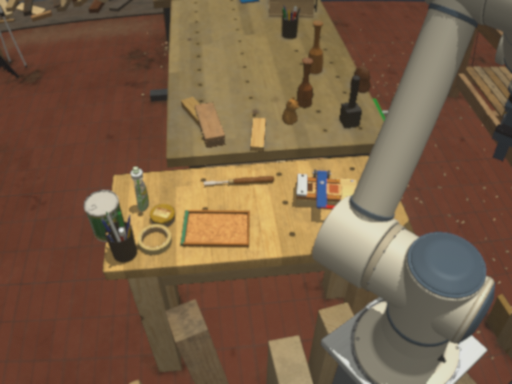

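```bash
python3 - <<'E'
from h import *
from scipy.optimize import least_squares
f=np.load('top0.npz');ci={k:f[k] for k in('K','k1','view')};ci['k1']=float(ci['k1'])
d=f['d'];C=cloud(ci,d)
def px(x,y): return x/2.66+110-0.3, y/2.66+100-0.3
print('cam',np.linalg.inv(ci['view'])[:3,3], ci['K'][0,0])
for n,(x,y),z in [('basecorner rear hinge',(762,322),30),('base rear near',(690,412),30),('bridge FL',(533,272),55),('bridge F far',(600,197),55),('handle end',(636,434),58),('handle start',(572,380),58),('barend',(548,362),58),
 ('tray A',(228,104),16),('tray B',(384,220),16),('tray C',(301,326),16),('tray D',(147,205),16)]:
    u,v=px(x,y);print(n,onplane(ci,u,v,z).round(1),C[int(round(v)),int(round(u))].round(1))
J=dict()
# jig points
obs=np.array([px(*p) for p in [(762,322),(690,412),(533,272),(600,197)]])
mod=np.array([[115,65,30],[115,-45,30],[-75,-37,55],[-75,37,55]])
def T(p,m): c,s=np.cos(p[2]),np.sin(p[2]);return np.c_[c*m[:,0]-s*m[:,1]+p[0],s*m[:,0]+c*m[:,1]+p[1],m[:,2]]
tob=np.array([px(*p) for p in [(228,104),(384,220),(301,326),(147,205)]])
for nm,o,sx in[('tray',tob,0)]:
  m=np.array([[-102,66,16],[96,66,16],[96,-66,16],[-102,-66,16.]])
  for g in (0,1.57,3.14,-1.57):
    r=least_squares(lambda p:(proj(ci,T(p,m))-o).ravel(),[300,0,g],x_scale=[100,100,1]);print(nm,r.x,r.cost)
E
```

```text
cam [395.29977804  14.73090073 945.27553767] 377.26681577982737
basecorner rear hinge [ 498.6 -292.4   30. ] [ 497.8 -291.2   32.1]
base rear near [ 417.8 -222.5   30. ] [ 416.9 -222.1   30.5]
bridge FL [541.4 -82.   55. ] [541.3 -81.8  55. ]
bridge F far [ 610.2 -144.5   55. ] [ 622.5 -153.4    1.4]
handle end [ 398.4 -167.6   58. ] [ 398.1 -166.4   66. ]
handle start [ 445.  -113.5   58. ] [ 443.7 -113.3   63.9]
barend [460.8 -93.   58. ] [459.6 -92.5  67.6]
tray A [714.7 206.7  16. ] [713.2 207.2  18.8]
tray B [598.   53.5  16. ] [599.5  53.7  14.1]
tray C [497.3 130.4  16. ] [498.1 130.3  14.1]
tray D [613.7 281.5  16. ] [613.3 281.6  15.1]
tray [604.36096304 165.74173317  -2.22215747] 5.734766359220342
tray [604.36096302 165.74173337   4.06102772] 5.734766359176469
tray [604.360963   165.74173333   4.06102772] 5.73476635917673
tray [604.36096303 165.74173335  -2.22215756] 5.734766359176194
```

```bash
cat >> h.py <<'E'
def pose():
    o=monitor.get_obs();return np.array(o['ee_pos']),R(o['tool_rot']),o
def delta(target,yawdir_z=None):
    """print displacement to target TCP (world mm) in the current tool axes, and turn to bring tool x to world angle"""
    p,r,o=pose();print('t',round(o['time_s'],2),'tcp',p.round(1),'xang',round(np.arctan2(r[1,0],r[0,0]),4),'tilt',round(r[2,1],4),'F',np.round(o['contact_force'],1),'w',round(o['grip_width'],1))
    if target is not None:
        ang=np.arctan2(r[1,0],r[0,0])
        print('shift in tool axes mm',(r.T@(np.array(target)-p)).round(1))
        if yawdir_z is not None:
            t=(yawdir_z-ang+np.pi)%(2*np.pi)-np.pi
            print('turn deg about tool y',round(-np.degrees(t),2))
            c=np.array([[np.cos(yawdir_z),0,-np.sin(yawdir_z)],[np.sin(yawdir_z),0,np.cos(yawdir_z)],[0,-1,0]])
            # tool: x=(c,s,0), y=(0,0,-1), z=x cross y
            x=c[:,0];y=np.array([0,0,-1.]);z=np.cross(x,y)
            print('shift after turning',(np.array([x,y,z])@(np.array(target)-p)).round(1))
E
python3 - <<'E'
from h import *
p,r,o=pose()
ci=camera_info('wrist');V=np.linalg.inv(ci['view']);print((r.T@(V[:3,3]-p)).round(1));print((r.T@V[:3,:3]).round(3),ci['K'][0][0],ci['k1'])
delta([500,-150,330],-2.284)
E
```

```text
[-6.560e+01 -1.711e+02  1.000e-01]
[[ 0.001  0.972  0.234]
 [-0.001 -0.234  0.972]
 [ 1.    -0.001  0.001]] 274.0331422613494 -0.06663040691300172
t 0.9 tcp [ 198.3 -592.7  213.9] xang -2.8188 tilt -1.0 F [-0.4  0.5  0.6] w 91.2
shift in tool axes mm [-426.6 -116.1 -324.1]
turn deg about tool y -30.64
shift after turning [-532.2 -116.1  -61.4]
```

Emit:
carry_out(targets=[[[0, -0.02, 0, -7.7], [0, -0.02, 0, -7.7], [0, -0.02, 0, -7.6], [-0.03, 0, 0, -7.6], [-0.045, 0, -0.005, 0], [-0.045, 0, -0.006, 0], [-0.045, 0, -0.006, 0], [-0.045, 0, -0.006, 0]]])

```text
time_s: 1.7
ee_pos: [321.9, -420.2, 274.0]
tool_rot: [-0.294, 0.294, -0.643, 0.643]
contact_force: [0.7, -0.4, 0.2]
grip_width: 91.1
```

Emit:
carry_out(targets=[[[-0.045, 0, -0.006, 0], [-0.045, 0, -0.006, 0], [-0.045, 0, -0.006, 0], [-0.045, 0.01, -0.006, 0], [-0.045, 0.02, -0.006, 0], [-0.04, 0.02, 0, 0], [-0.03, 0.02, 0, 0], [0, 0, 0, 0]]], claw=0.045)

```text
time_s: 2.5
ee_pos: [492.4, -176.0, 201.7]
tool_rot: [0.294, -0.295, 0.644, -0.642]
contact_force: [-0.1, -0.9, 1.0]
grip_width: 45.4
```

```bash
python3 - <<'E'
from h import *
delta([525,-164,200],-2.284)
p,d,ci=shot('wrist','w1.png')
np.savez('w1.npz',p=p,d=d,**{k:np.array(ci[k]) for k in('K','k1','view')})
for n in ['sample','bar_handle','clamp_bar','jig']:
    r=outline_of('wrist',n);print(n,[(x['box'],x['confidence']) for x in r])
    if r: np.save('w1_'+n+'.npy',r[0]['pixels'])
E
```

```text
t 2.5 tcp [ 492.4 -176.   201.7] xang -2.2816 tilt -1.0 F [-0.1 -0.9  1. ] w 45.4
shift in tool axes mm [-30.4   1.6  16.9]
turn deg about tool y 0.14
shift after turning [-30.4   1.7  16.8]
sample [([252.6, 117.6, 43.0, 89.5], 0.82)]
bar_handle [([189.3, 142.2, 140.1, 77.5], 0.84)]
clamp_bar [([185.5, 144.4, 142.0, 74.6], 0.71), ([251.3, 116.6, 44.8, 90.9], 0.18)]
jig [([185.0, 89.6, 148.7, 137.7], 0.94)]
```

View pics/w1.png

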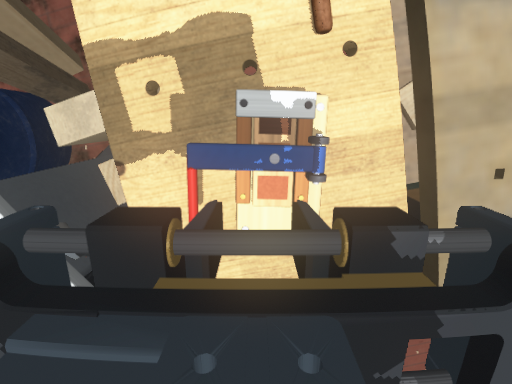

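```bash
python3 - <<'E'
import cv2
a=cv2.imread('pics/w1.png');cv2.imwrite('pics/w1c.png',cv2.resize(a[80:220,175:345],None,fx=4.5,fy=4.2,interpolation=cv2.INTER_CUBIC))
E
```

```text
(no output)
```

View pics/w1c.png

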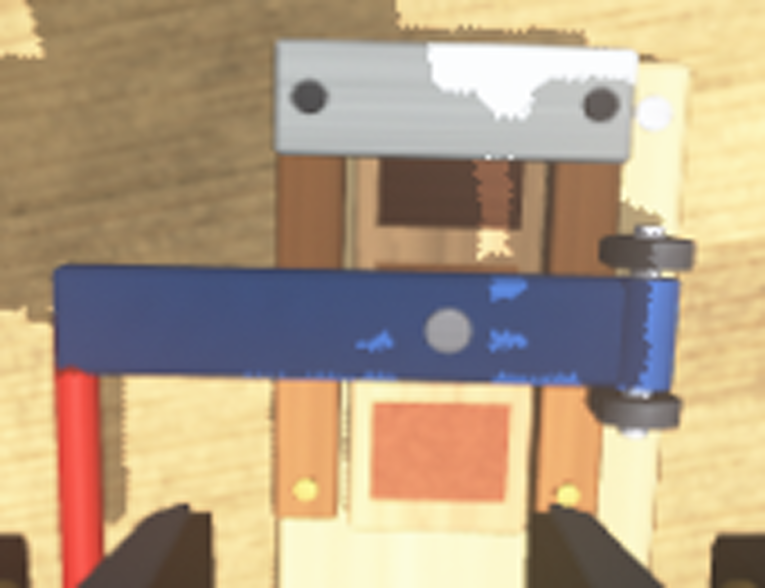

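```bash
python3 - <<'E'
from h import *
from scipy.optimize import least_squares
f=np.load('w1.npz');ci={k:f[k] for k in('K','k1','view')};ci['k1']=float(ci['k1'])
px=lambda x,y:((x+.5)/4.5-.5+175,(y+.5)/4.2-.5+80)
obs=np.array([px(*q) for q in [(277,40),(637,50),(630,160),(276,155),(337,517),(537,514),(78,370),(84,560)]])
def T(p,m): c,s=np.cos(p[2]),np.sin(p[2]);return np.c_[c*m[:,0]-s*m[:,1]+p[0],s*m[:,0]+c*m[:,1]+p[1],m[:,2]]
def mod(w,t): return np.array([[-75,-w,55],[-75,w,55],[-45,w,55],[-45,-w,55],[60,-27,45],[60,27,45],[15,-95,58],[t,-95,58.]])
def res(p): return ((proj(ci,T(p,mod(p[3],p[4])))-obs)).ravel()
r=least_squares(res,[525,-164,-2.284,43,60],x_scale=[100,100,1,10,10]);print(r.x.round(4));print(r.fun.reshape(-1,2).round(2))
p=r.x
def injig(u,v,z):
    q=onplane(ci,u,v,z);c,s=np.cos(p[2]),np.sin(p[2]);d=q[:2]-p[:2];return (c*d[0]+s*d[1]).round(1),(-s*d[0]+c*d[1]).round(1)
for q in [(350,527),(525,530),(352,390),(528,390)]: print('sample',injig(*px(*q),42))
for q in [(690,66),(656,560)]: print('base edge',injig(*px(*q),30))
print('base top edge',injig(*px(660,62),30))
C=cloud(ci,f['d'])
for q in [(450,100),(450,450),(200,320),(80,450),(560,450),(310,450)]:
    u,v=px(*q);print(q,C[int(v),int(u)].round(1))
np.save('jig.npy',p[:3])
E
```

```text
[ 525.5578 -167.9803   -2.3044   44.3785   69.9731]
[[-0.06 -0.97]
 [ 0.01 -1.26]
 [-0.11  0.18]
 [-0.04 -0.59]
 [ 0.51  0.57]
 [-0.67  2.21]
 [ 0.1   0.35]
 [ 0.28 -0.01]]
sample (np.float64(63.2), np.float64(-24.0))
sample (np.float64(63.0), np.float64(25.0))
sample (np.float64(21.5), np.float64(-24.3))
sample (np.float64(20.4), np.float64(23.6))
base edge (np.float64(-72.6), np.float64(64.0))
base edge (np.float64(75.7), np.float64(65.7))
base top edge (np.float64(-73.4), np.float64(55.9))
(450, 100) [ 564.3 -122.1   55.2]
(450, 450) [ 501.9 -197.5   42.7]
(200, 320) [ 480.2 -125.    64.3]
(80, 450) [ 432.3 -130.9   64.8]
(560, 450) [ 525.5 -216.7   46.5]
(310, 450) [ 473.6 -172.    46.3]
```

```bash
cat >> h.py <<'E'
def jw(x,y,z):
    p=np.load('jig.npy');c,s=np.cos(p[2]),np.sin(p[2]);return np.array([p[0]+c*x-s*y,p[1]+s*x+c*y,z])
def wj(q):
    p=np.load('jig.npy');c,s=np.cos(p[2]),np.sin(p[2]);d=np.array(q)[:2]-p[:2];return np.array([c*d[0]+s*d[1],-s*d[0]+c*d[1],q[2]])
E
python3 - <<'E'
from h import *
delta(jw(60,-95,39),-2.3044)
E
```

```text
t 2.75 tcp [ 491.6 -180.1  204.6] xang -2.2857 tilt -1.0 F [-0.2 -0.4 -0.7] w 44.9
shift in tool axes mm [ 26.8 165.5 -78.5]
turn deg about tool y 1.07
shift after turning [ 28.3 165.6 -77.8]
```

```bash
python3 - <<'E'
from h import *
delta(None)
p,d,ci=shot('wrist','w2.png')
np.savez('w2.npz',p=p,d=d,**{k:np.array(ci[k]) for k in('K','k1','view')})
f=np.load('w1.npz')
a=cv2.cvtColor(f['p'],cv2.COLOR_RGB2GRAY)[85:200,185:335].astype(np.float32);b=cv2.cvtColor(p,cv2.COLOR_RGB2GRAY)[85:200,185:335].astype(np.float32)
print(cv2.phaseCorrelate(a,b))
P=[jw(-75,-44,55),jw(-75,44,55),jw(-45,44,55),jw(-45,-44,55),jw(60,-27,45),jw(60,27,45),jw(15,-95,58),jw(70,-95,58)]
im=cv2.resize(cv2.cvtColor(p,cv2.COLOR_RGB2BGR)[80:220,175:345],None,fx=4.5,fy=4.2,interpolation=cv2.INTER_CUBIC)
for u,v in proj(ci,np.array(P)): cv2.drawMarker(im,(int((u-175+.5)*4.5),int((v-80+.5)*4.2)),(0,255,0),cv2.MARKER_CROSS,16,1)
cv2.imwrite('pics/w2c.png',im)
E
```

```text
t 2.75 tcp [ 491.6 -180.1  204.6] xang -2.2857 tilt -1.0 F [-0.2 -0.4 -0.7] w 44.9
((-2.6062332663711487, -3.192732407605156), 0.7149172250959608)
```

View pics/w2c.png

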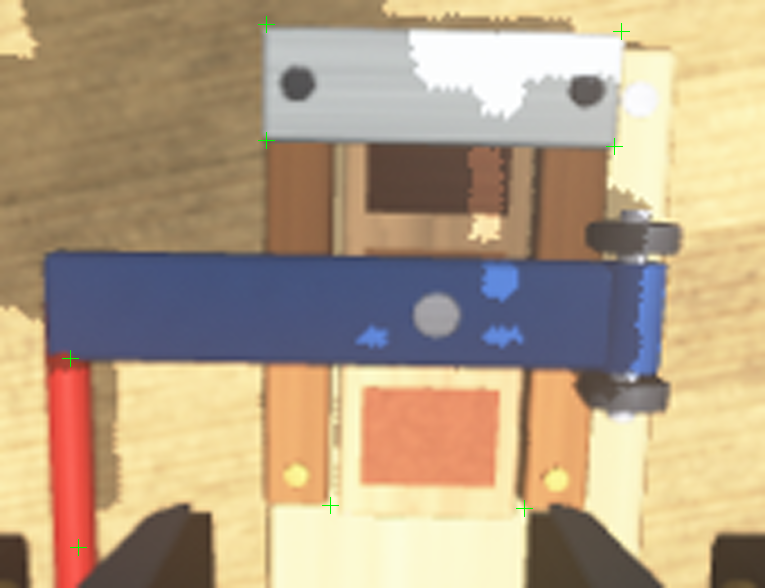

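Emit:
carry_out(targets=[[[0, 0, 0, 1.1], [0.014, 0.01, -0.039, 0], [0.014, 0.02, -0.039, 0], [0, 0.04, 0, 0], [0, 0.04, 0, 0], [0, 0.03, 0, 0], [0, 0, 0, 0], [0, 0, 0, 0]]])

```text
time_s: 3.6
ee_pos: [415.0, -148.0, 64.5]
tool_rot: [0.287, -0.287, 0.646, -0.646]
contact_force: [0.4, -0.2, 0.3]
grip_width: 45.1
```

```bash
python3 - <<'E'
from h import *
delta(jw(60,-95,39),-2.3044)
p,d,ci=shot('wrist','w3.png');delta(jw(60,-95,39))
E
```

```text
t 3.6 tcp [ 415.  -148.    64.5] xang -2.3049 tilt -1.0 F [ 0.4 -0.2  0.3] w 45.1
shift in tool axes mm [ 0.8 25.5  0.5]
turn deg about tool y -0.03
shift after turning [ 0.8 25.5  0.5]
t 3.65 tcp [ 415.6 -148.3   65.1] xang -2.3047 tilt -1.0 F [ 0.4 -0.1 -0.3] w 45.0
shift in tool axes mm [ 1.  26.1 -0.2]
```

View pics/w3.png

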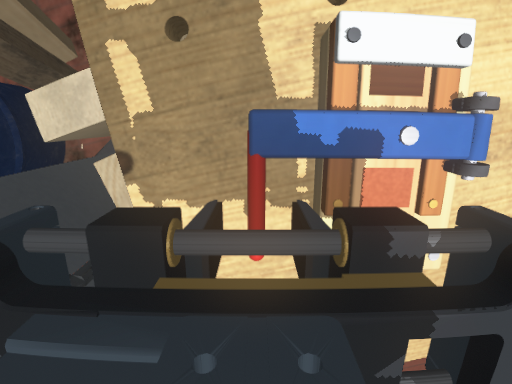

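Emit:
carry_out(targets=[[[0, 0.013, 0, 0], [0, 0.013, 0, 0], [0, 0, 0, 0], [0, 0, 0, 0]]])

```text
time_s: 4.05
ee_pos: [415.6, -148.1, 39.2]
tool_rot: [-0.288, 0.287, -0.646, 0.646]
contact_force: [0.4, 0.5, 0.1]
grip_width: 45.2
```

Emit:
carry_out(targets=[[[0, 0, 0, 0], [0, 0, 0, 0], [0, 0, 0, 0], [0, 0, 0, 0], [0, 0, 0, 0]]], claw=0.0)

```text
time_s: 4.55
ee_pos: [414.8, -147.6, 38.0]
tool_rot: [0.287, -0.288, 0.646, -0.646]
contact_force: [-2.3, 2.4, 3.0]
grip_width: 10.9
```

```bash
python3 - <<'E'
from h import *
delta(jw(60,-95,39)); p,r,o=pose();print(wj(p))
# arc steps from theta 0 to 1.96: tool y=-z, tool z = jig y
th=np.linspace(0,1.96,25)
y=50-145*np.cos(th);z=58+145*np.sin(th)
for a,b in zip(np.diff(z),np.diff(y)): print([0,round(-a/1000,4),round(b/1000,4),0])
E
```

```text
t 4.55 tcp [ 414.8 -147.6   38. ] xang -2.304 tilt -1.0 F [-2.3  2.4  3. ] w 10.9
shift in tool axes mm [ 1.  -1.   0.9]
[ 58.98686591 -95.91798876  37.96389788]
[0, np.float64(-0.0118), np.float64(0.0005), 0]
[0, np.float64(-0.0117), np.float64(0.0014), 0]
[0, np.float64(-0.0116), np.float64(0.0024), 0]
[0, np.float64(-0.0114), np.float64(0.0033), 0]
[0, np.float64(-0.011), np.float64(0.0043), 0]
[0, np.float64(-0.0107), np.float64(0.0051), 0]
[0, np.float64(-0.0102), np.float64(0.006), 0]
[0, np.float64(-0.0097), np.float64(0.0068), 0]
[0, np.float64(-0.0091), np.float64(0.0076), 0]
[0, np.float64(-0.0085), np.float64(0.0083), 0]
[0, np.float64(-0.0077), np.float64(0.009), 0]
[0, np.float64(-0.007), np.float64(0.0096), 0]
[0, np.float64(-0.0062), np.float64(0.0101), 0]
[0, np.float64(-0.0053), np.float64(0.0106), 0]
[0, np.float64(-0.0045), np.float64(0.011), 0]
[0, np.float64(-0.0036), np.float64(0.0113), 0]
[0, np.float64(-0.0026), np.float64(0.0115), 0]
[0, np.float64(-0.0017), np.float64(0.0117), 0]
[0, np.float64(-0.0007), np.float64(0.0118), 0]
[0, np.float64(0.0003), np.float64(0.0118), 0]
[0, np.float64(0.0012), np.float64(0.0118), 0]
[0, np.float64(0.0022), np.float64(0.0116), 0]
[0, np.float64(0.0031), np.float64(0.0114), 0]
[0, np.float64(0.004), np.float64(0.0111), 0]
```

Emit:
carry_out(targets=[[[0, -0.0118, 0.0005, 0], [0, -0.0117, 0.0014, 0], [0, -0.0116, 0.0024, 0], [0, -0.0114, 0.0033, 0], [0, -0.011, 0.0043, 0], [0, -0.0107, 0.0051, 0], [0, -0.0102, 0.006, 0], [0, -0.0097, 0.0068, 0]]])

```text
time_s: 5.35
ee_pos: [434.8, -165.8, 125.9]
tool_rot: [0.287, -0.289, 0.648, -0.644]
contact_force: [-7.6, 10.9, 5.6]
grip_width: 11.2
```

```bash
python3 - <<'E'
from h import *
delta(None); p,r,o=pose();print(wj(p))
E
```

```text
t 5.35 tcp [ 434.8 -165.8  125.9] xang -2.3041 tilt -1.0 F [-7.6 10.9  5.6] w 11.2
[ 59.16651481 -68.8185393  125.85414622]
```

Emit:
carry_out(targets=[[[0, -0.0091, 0.0074, 0], [0, -0.0085, 0.0082, 0], [0, -0.0077, 0.009, 0], [0, -0.007, 0.0096, 0], [0, -0.0062, 0.0101, 0], [0, -0.0053, 0.0106, 0], [0, -0.0045, 0.011, 0], [0, -0.0036, 0.0113, 0]]])

```text
time_s: 6.15
ee_pos: [494.1, -219.4, 179.0]
tool_rot: [0.287, -0.288, 0.646, -0.646]
contact_force: [-5.8, -0.0, 10.3]
grip_width: 11.2
```

Emit:
carry_out(targets=[[[0, -0.0026, 0.0115, 0], [0, -0.0017, 0.0117, 0], [0, -0.0007, 0.0118, 0], [0, 0.0003, 0.0118, 0], [0, 0.0012, 0.0118, 0], [0, 0.0022, 0.0116, 0], [0, 0.0031, 0.0114, 0], [0, 0, 0, 0]]])

```text
time_s: 6.95
ee_pos: [556.0, -275.1, 175.4]
tool_rot: [-0.287, 0.288, -0.646, 0.646]
contact_force: [-3.5, -4.8, 1.8]
grip_width: 11.4
```

```bash
python3 - <<'E'
from h import *
delta(None); p,r,o=pose();print(wj(p))
E
```

```text
t 6.95 tcp [ 556.  -275.1  175.4] xang -2.3043 tilt -1.0 F [-3.5 -4.8  1.8] w 11.4
[ 59.17998878  94.31736366 175.3848275 ]
```

Emit:
carry_out(targets=[[[0, 0.002, 0.006, 0], [0, 0.002, 0.005, 0], [0, 0, 0, 0]]])

```text
time_s: 7.25
ee_pos: [563.3, -281.6, 171.7]
tool_rot: [0.287, -0.288, 0.646, -0.646]
contact_force: [-4.2, -4.5, 0.7]
grip_width: 11.3
```

Emit:
carry_out(targets=[[[0, 0, 0, 0], [0, 0, 0, 0], [0, 0, 0, 0], [0, 0, 0, 0]]], claw=0.045)

```text
time_s: 7.65
ee_pos: [563.4, -281.1, 172.2]
tool_rot: [-0.288, 0.287, -0.646, 0.646]
contact_force: [0.2, -0.7, -0.3]
grip_width: 40.3
```

Emit:
carry_out(targets=[[[0, -0.01, 0, 0], [0, -0.02, 0, 0], [0, -0.03, 0, 0], [0, -0.03, 0, 0], [0, 0, 0, 0]]])

```text
time_s: 8.15
ee_pos: [565.1, -282.3, 267.2]
tool_rot: [-0.289, 0.286, -0.644, 0.648]
contact_force: [1.2, 0.2, 0.5]
grip_width: 45.1
```

```bash
python3 - <<'E'
from h import *
delta(jw(90,0,200),-2.3044+np.pi/2); p,r,o=pose();print(wj(p))
p,d,ci=shot('top','t2.png');a=cv2.imread('pics/t2.png');cv2.imwrite('pics/t2c.png',cv2.resize(a[140:290,260:460],None,fx=4,fy=4,interpolation=cv2.INTER_CUBIC))
p,d,ci=shot('wrist','w4.png')
E
```

```text
t 8.15 tcp [ 565.1 -282.3  267.2] xang -2.3038 tilt -1.0 F [1.2 0.2 0.5] w 45.1
shift in tool axes mm [  31.6   66.4 -106.4]
turn deg about tool y -89.97
shift after turning [-105.9   67.2  -31.5]
[ 58.44839245 105.86896046 267.19805735]
```

View pics/t2c.png

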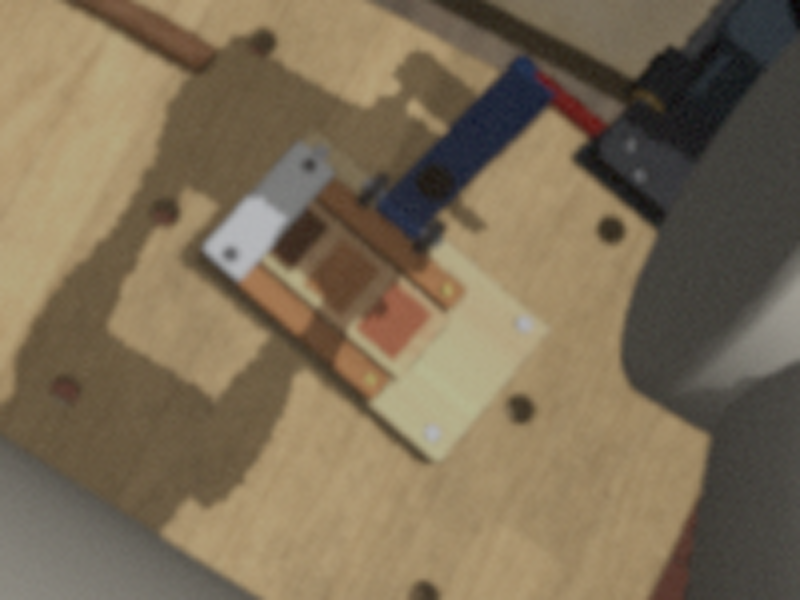

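View pics/w4.png

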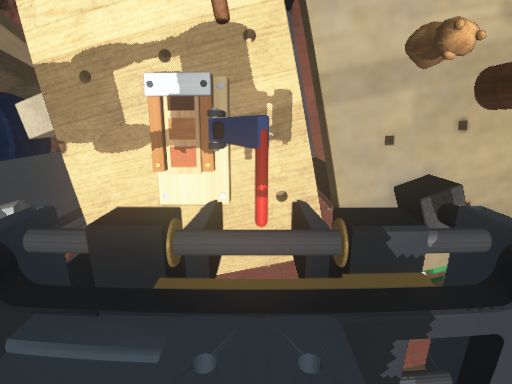

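```bash
python3 - <<'E'
from h import *
print(pose()[2]['joint_positions'].round(2))
E
```

```text
[-0.56  0.46  1.27  0.    1.41  0.18]
```

Emit:
carry_out(targets=[[[0.008, 0, -0.035, 0], [0.008, 0, -0.035, 0], [0.008, 0, -0.035, 0], [0, 0, 0, -8.5], [0, 0, 0, -8.5], [0, 0, 0, -8.5], [0, 0, 0, -8.5], [0, 0, 0, -8.5]]], claw=0.0)

```text
time_s: 9.05
ee_pos: [468.7, -228.5, 261.3]
tool_rot: [-0.504, 0.504, -0.497, 0.496]
contact_force: [0.2, -0.5, -0.5]
grip_width: 0.3
```

Emit:
carry_out(targets=[[[0, 0.02, 0, -8.5], [0, 0.02, 0, -8.5], [0, 0.02, 0, -8.5], [0, 0.02, 0, -8.5], [0, 0.02, 0, -8.5], [0, 0.02, 0, -5], [0, 0.02, 0, 0], [0, 0, 0, 0]]])

```text
time_s: 9.85
ee_pos: [467.4, -227.7, 119.5]
tool_rot: [0.661, -0.66, 0.255, -0.252]
contact_force: [-0.6, 0.6, 0.9]
grip_width: 0.7
```

```bash
python3 - <<'E'
from h import *
delta(jw(88,0,33.5),-2.3044+np.pi/2); p,r,o=pose();print(wj(p))
p,d,ci=shot('wrist','w5.png')
E
```

```text
t 9.85 tcp [ 467.4 -227.7  119.5] xang -0.7333 tilt -1.0 F [-0.6  0.6  0.9] w 0.7
shift in tool axes mm [ 3.7 86.  -4.6]
turn deg about tool y 0.02
shift after turning [ 3.2 86.  -4.7]
[ 83.30760889  -3.19140328 119.49852237]
```

View pics/w5.png

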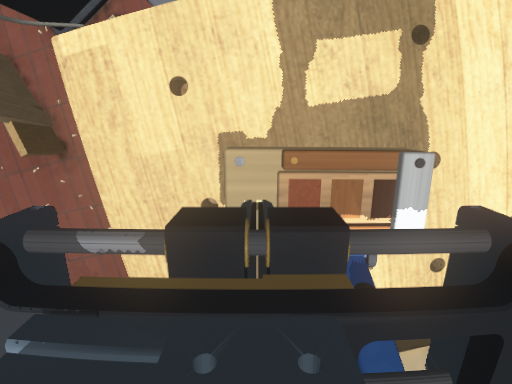

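Emit:
carry_out(targets=[[[0.001, 0.03, -0.005, 0], [0.001, 0.03, 0, 0], [0.001, 0.02, 0, 0], [0, 0.005, 0, 0], [0, 0, 0, 0], [0, 0, 0, 0]]])

```text
time_s: 10.5
ee_pos: [468.7, -234.9, 38.3]
tool_rot: [-0.66, 0.66, -0.253, 0.254]
contact_force: [0.5, -0.8, 0.3]
grip_width: 0.5
```

```bash
python3 - <<'E'
from h import *
delta(jw(88,0,33.5),-2.3044+np.pi/2); p,r,o=pose();print(wj(p))
E
```

```text
t 10.5 tcp [ 468.7 -234.9   38.3] xang -0.7332 tilt -1.0 F [ 0.5 -0.8  0.3] w 0.5
shift in tool axes mm [-2.6  4.8 -0.2]
turn deg about tool y 0.03
shift after turning [-2.6  4.8 -0.2]
[87.78270228  2.59365413 38.32218686]
```

Emit:
carry_out(targets=[[[-0.002, 0.0045, 0, 0], [0, 0, 0, 0], [0, 0, 0.003, 0], [0, 0, 0.003, 0], [0, 0, 0.003, 0], [0, 0, 0.003, 0], [0, 0, 0.003, 0], [0, 0, 0.003, 0]]])

```text
time_s: 11.3
ee_pos: [478.9, -219.7, 32.6]
tool_rot: [-0.66, 0.66, -0.253, 0.253]
contact_force: [-0.2, -0.8, 0.5]
grip_width: 0.4
```

```bash
python3 - <<'E'
from h import *
delta(None); p,r,o=pose();print(wj(p))
p,d,ci=shot('wrist','w6.png');p,r,o=pose();print(wj(p))
E
```

```text
t 11.3 tcp [ 478.9 -219.7   32.6] xang -0.733 tilt -1.0 F [-0.2 -0.8  0.5] w 0.4
[ 6.96914253e+01 -4.19113286e-02  3.26159870e+01]
[ 6.93310315e+01 -4.81359378e-02  3.26210949e+01]
```

View pics/w6.png

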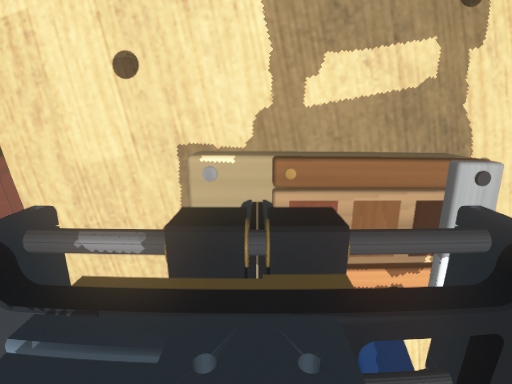

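Emit:
carry_out(targets=[[[0, 0, 0.003, 0], [0, 0, 0.004, 0], [0, 0, 0.005, 0], [0, 0, 0.005, 0], [0, 0, 0.005, 0], [0, 0, 0.005, 0], [0, 0, 0.005, 0], [0, 0, 0.005, 0]]])

```text
time_s: 12.15
ee_pos: [503.8, -192.0, 32.6]
tool_rot: [0.66, -0.66, 0.253, -0.253]
contact_force: [-0.9, -0.8, -0.0]
grip_width: 0.5
```

```bash
python3 - <<'E'
from h import *
delta(None); p,r,o=pose();print(wj(p))
p,d,ci=shot('wrist','w7.png');p,r,o=pose();print(wj(p))
p,d,ci=shot('top','t3.png');a=cv2.imread('pics/t3.png');cv2.imwrite('pics/t3c.png',cv2.resize(a[140:290,260:460],None,fx=4,fy=4,interpolation=cv2.INTER_CUBIC))
E
```

```text
t 12.15 tcp [ 503.8 -192.    32.6] xang -0.7331 tilt -1.0 F [-0.9 -0.8 -0. ] w 0.5
[32.44932541 -0.07329068 32.64576876]
[ 3.18843489e+01 -2.68970002e-02  3.26294278e+01]
```

View pics/w7.png

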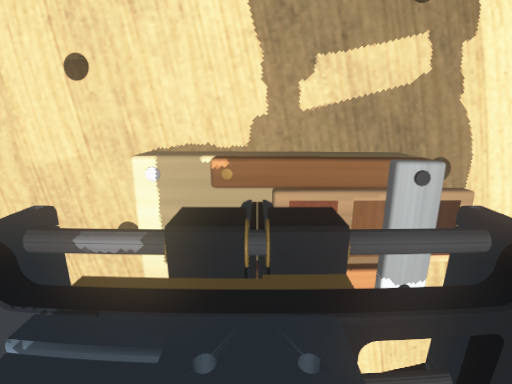

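View pics/t3c.png

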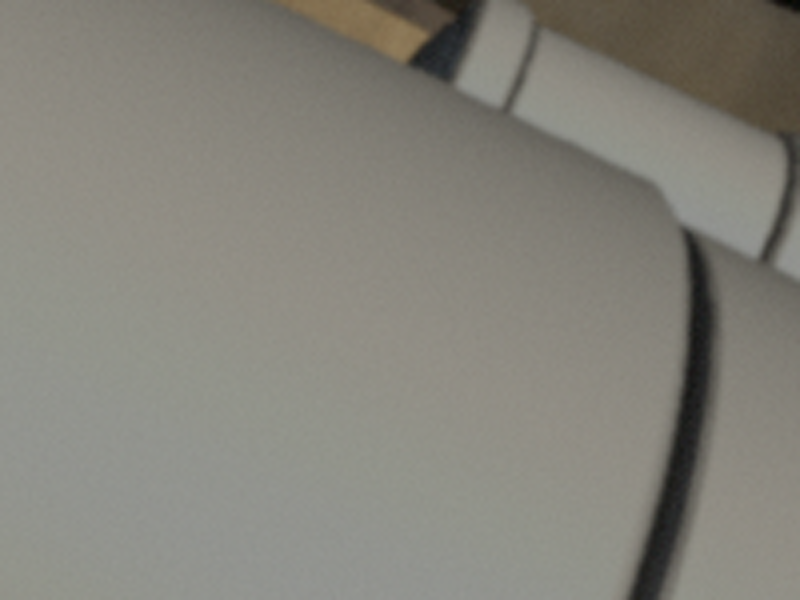

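```bash
python3 - <<'E'
from h import *
ci=camera_info('wrist')
for q in [(472,195),(273,195),(210,170)]: print(wj(onplane(ci,*q,42)).round(1))
print(wj(onplane(ci,388,165,55)).round(1),wj(onplane(ci,443,165,55)).round(1))
E
```

```text
[-105.2  -22.3   42. ]
[ 22.3 -22.4  42. ]
[ 60.2 -37.8  42. ]
[-40.7 -43.   55. ] [-73.  -43.2  55. ]
```

Emit:
carry_out(targets=[[[0, 0, 0.003, 0], [0, 0, 0.004, 0], [0, 0, 0.005, 0], [0, 0, 0.005, 0], [0, 0, 0.004, 0], [0, 0, 0.003, 0], [0, 0, 0, 0], [0, 0, 0, 0]]])

```text
time_s: 13.05
ee_pos: [519.5, -174.5, 32.6]
tool_rot: [0.66, -0.66, 0.253, -0.253]
contact_force: [-0.4, 0.3, -0.1]
grip_width: 0.6
```

```bash
python3 - <<'E'
from h import *
delta(None); p,r,o=pose();print(wj(p))
p,d,ci=shot('wrist','w8.png');p,r,o=pose();print(wj(p))
E
```

```text
t 13.05 tcp [ 519.5 -174.5   32.6] xang -0.733 tilt -1.0 F [-0.4  0.3 -0.1] w 0.6
[ 8.87469026 -0.09878079 32.6201143 ]
[ 8.96626697 -0.08139032 32.61571747]
```

View pics/w8.png

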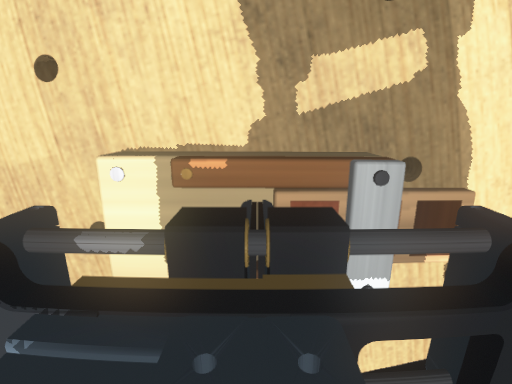

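Emit:
carry_out(targets=[[[0, 0, -0.004, 0], [0, -0.01, -0.002, 0], [0, -0.03, 0, 0], [0, -0.04, 0, 0], [0, -0.04, 0, 0], [0, -0.03, 0.03, 8.5], [0, 0, 0.03, 8.5], [0, 0, 0, 8.5]]], claw=0.075)

```text
time_s: 13.9
ee_pos: [561.2, -136.3, 184.7]
tool_rot: [0.588, -0.586, 0.393, -0.396]
contact_force: [0.2, -0.8, 0.2]
grip_width: 60.9
```

```bash
python3 - <<'E'
from h import *
delta(jw(-96,0,160),-2.3044)
p,d,ci=shot('wrist','w9.png')
E
```

```text
t 13.9 tcp [ 561.2 -136.3  184.7] xang -1.1829 tilt -1.0 F [ 0.2 -0.8  0.2] w 60.9
shift in tool axes mm [-25.9  24.8  41.4]
turn deg about tool y 64.26
shift after turning [-48.6  24.7  -5.2]
```

View pics/w9.png

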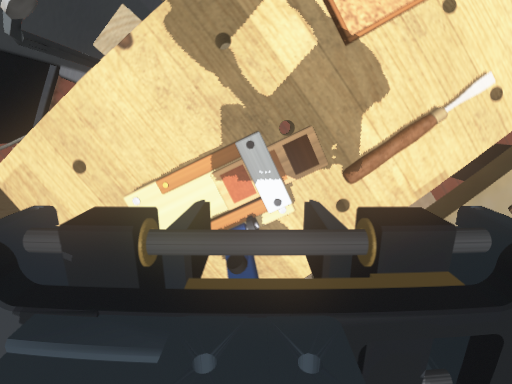

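Emit:
carry_out(targets=[[[0, 0, 0, 8.5], [0, 0, 0, 8.5], [0, 0, 0, 8.5], [0, 0, 0, 8.5], [0, 0, 0, 8.5], [0, 0, 0, 8.5], [0, 0, 0, 8.5], [0, 0, 0, 4.8]]])

```text
time_s: 14.75
ee_pos: [558.1, -138.1, 183.0]
tool_rot: [0.288, -0.288, 0.646, -0.646]
contact_force: [-0.7, 0.4, -0.2]
grip_width: 75.0
```

Emit:
carry_out(targets=[[[-0.024, 0.01, -0.003, 0], [-0.024, 0.01, -0.002, 0], [0, 0, 0, 0], [0, 0, 0, 0]]])

```text
time_s: 15.15
ee_pos: [586.5, -98.8, 162.8]
tool_rot: [0.289, -0.29, 0.645, -0.645]
contact_force: [-0.0, 0.3, 0.8]
grip_width: 75.4
```

```bash
python3 - <<'E'
from h import *
delta(jw(-96,0,60),-2.3044)
p,d,ci=shot('wrist','w10.png');np.savez('w10.npz',p=p,d=d,**{k:np.array(ci[k]) for k in('K','k1','view')})
print(wj(pose()[0]))
E
```

```text
t 15.15 tcp [586.5 -98.8 162.8] xang -2.2978 tilt -1.0 F [-0.   0.3  0.8] w 75.4
shift in tool axes mm [ -3.9 102.8   1.2]
turn deg about tool y 0.38
shift after turning [ -3.8 102.8   1.1]
[-91.91737956  -0.89124854 162.96329235]
```

View pics/w10.png

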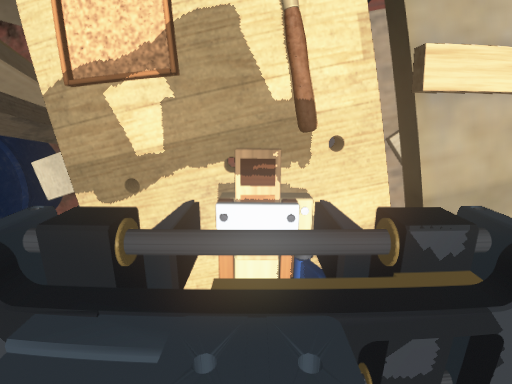

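```bash
python3 - <<'E'
from h import *
f=np.load('w10.npz');ci={k:f[k] for k in('K','k1','view')};ci['k1']=float(ci['k1'])
for q,z in [((235.5,149.5),42),((280,150),42),((234.5,199),42),((281,199),42),((217,200),55),((300,201),55)]:
    print(q,wj(onplane(ci,*q,z)).round(1), wj(cloud(ci,f['d'])[int(q[1])+3,int(q[0])+ (3 if q[0]<260 else -3)]).round(1))
im=cv2.imread('pics/w10.png')[140:230,200:330];cv2.imwrite('pics/w10c.png',cv2.resize(im,None,fx=5,fy=5,interpolation=cv2.INTER_CUBIC))
E
```

```text
(235.5, 149.5) [-130.4  -23.5   42. ] [-127.7  -20.9   41.9]
(280, 150) [-130.1   23.7   42. ] [-126.9   20.6   41.6]
(234.5, 199) [-75.9 -25.3  42. ] [-74.4 -22.1  48.5]
(281, 199) [-76.2  26.1  42. ] [-72.9  22.9  42.4]
(217, 200) [-78.4 -42.8  55. ] [-157.8   -1.2  333.8]
(300, 201) [-77.8  45.2  55. ] [-74.3  42.2  54.5]
```

View pics/w10c.png

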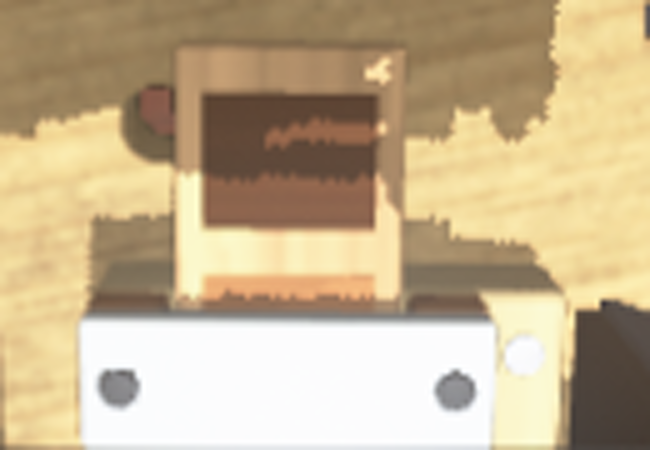

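Emit:
carry_out(targets=[[[-0.004, 0.03, 0.001, 0.4], [0, 0.03, 0, 0], [0, 0.03, 0, 0], [0, 0.02, 0, 0], [0, 0.015, 0, 0], [0, 0, 0, 0], [0, 0, 0, 0], [0, 0, 0, 0]]])

```text
time_s: 16.0
ee_pos: [590.9, -96.8, 38.9]
tool_rot: [-0.287, 0.286, -0.646, 0.647]
contact_force: [0.3, 0.2, 0.4]
grip_width: 74.9
```

```bash
python3 - <<'E'
from h import *
delta(jw(-96,0,31.5),-2.3044)
p,d,ci=shot('wrist','w11.png')
print(wj(pose()[0]))
E
```

```text
t 16.0 tcp [590.9 -96.8  38.9] xang -2.3075 tilt -1.0 F [0.3 0.2 0.4] w 74.9
shift in tool axes mm [ 0.7  7.4 -0.9]
turn deg about tool y -0.18
shift after turning [ 0.6  7.4 -0.9]
[-96.77559035   0.81506637  38.84574881]
```

View pics/w11.png

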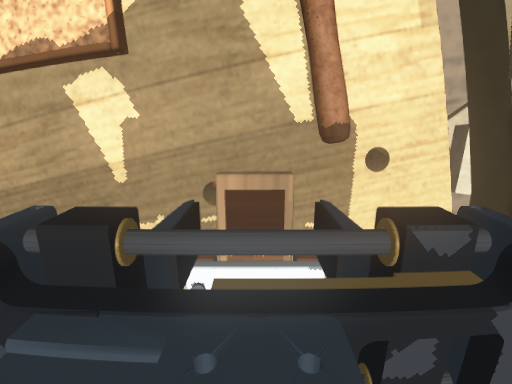

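Emit:
carry_out(targets=[[[0, 0.004, -0.001, 0], [0, 0.003, 0, 0], [0, 0, 0, 0], [0, 0, 0, 0]]])

```text
time_s: 16.45
ee_pos: [589.6, -95.5, 30.5]
tool_rot: [0.286, -0.287, 0.647, -0.646]
contact_force: [-0.1, -0.3, 0.3]
grip_width: 75.0
```

Emit:
carry_out(targets=[[[0, 0, 0, 0], [0, 0, 0, 0], [0, 0, 0, 0], [0, 0, 0, 0], [0, 0, 0, 0]]], claw=0.0)

```text
time_s: 16.95
ee_pos: [589.7, -95.5, 30.7]
tool_rot: [-0.286, 0.286, -0.646, 0.647]
contact_force: [0.6, 0.1, 0.7]
grip_width: 49.7
```

```bash
python3 - <<'E'
from h import *
delta(jw(-96,0,31.5),-2.3044)
print(wj(pose()[0]))
E
```

```text
t 16.95 tcp [589.7 -95.5  30.7] xang -2.3074 tilt -1.0 F [0.6 0.1 0.7] w 49.7
shift in tool axes mm [ 0.8 -0.8  0.9]
turn deg about tool y -0.17
shift after turning [ 0.8 -0.8  0.8]
[-96.75824813  -0.84982478  30.66519253]
```

Emit:
carry_out(targets=[[[-0.004, -0.0005, 0, 0], [-0.008, 0, 0, 0], [-0.01, 0, 0, 0], [-0.01, 0, 0, 0], [-0.01, 0, 0, 0], [-0.01, 0, 0, 0], [-0.01, 0, 0, 0], [0, 0, 0, 0]]])

```text
time_s: 17.75
ee_pos: [632.3, -48.6, 31.1]
tool_rot: [-0.287, 0.287, -0.646, 0.646]
contact_force: [1.4, -0.1, -1.2]
grip_width: 50.0
```

```bash
python3 - <<'E'
from h import *
delta(None)
print(wj(pose()[0]))
E
```

```text
t 17.75 tcp [632.3 -48.6  31.1] xang -2.3064 tilt -1.0 F [ 1.4 -0.1 -1.2] w 50.0
[-160.18756513   -0.67365347   31.11092814]
```

Emit:
carry_out(targets=[[[-0.01, 0, 0, 0], [-0.01, 0, 0, 0], [-0.01, 0, 0, 0], [-0.01, -0.005, 0, 0], [0, -0.015, 0, 0], [0, -0.015, 0, 0], [0, -0.01, 0, 0], [0, 0, 0, 0]]])

```text
time_s: 18.55
ee_pos: [659.2, -20.4, 78.5]
tool_rot: [-0.287, 0.285, -0.646, 0.647]
contact_force: [-0.1, -0.3, -1.4]
grip_width: 50.0
```

```bash
python3 - <<'E'
from h import *
delta(None)
p,d,ci=shot('wrist','w12.png');np.savez('w12.npz',p=p,d=d,**{k:np.array(ci[k]) for k in('K','k1','view')})
p,d,ci=shot('top','t4.png');np.savez('t4.npz',p=p,d=d,**{k:np.array(ci[k]) for k in('K','k1','view')})
E
```

```text
t 18.55 tcp [659.2 -20.4  78.5] xang -2.3077 tilt -1.0 F [-0.1 -0.3 -1.4] w 50.0
```

View pics/w12.png

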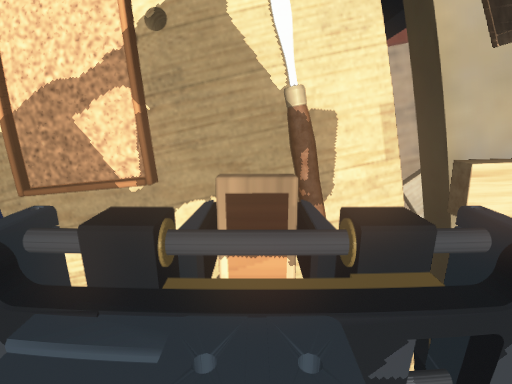

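View pics/t4.png

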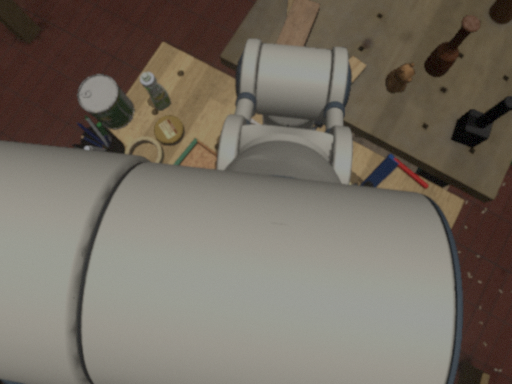

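```bash
python3 - <<'E'
from h import *
delta([595,152,100],-2.222)
E
```

```text
t 18.65 tcp [658.1 -20.3  76.5] xang -2.3078 tilt -1.0 F [-0.5  0.3 -1.4] w 49.8
shift in tool axes mm [ -85.2  -23.5 -162.5]
turn deg about tool y -4.92
shift after turning [ -98.8  -23.5 -154.6]
```

Emit:
carry_out(targets=[[[-0.006, -0.005, -0.01, -2], [-0.012, -0.005, -0.02, -2.9], [-0.015, -0.005, -0.025, 0], [-0.015, -0.005, -0.025, 0], [-0.015, -0.0035, -0.025, 0], [-0.015, 0, -0.025, 0], [-0.014, 0, -0.017, 0], [-0.006, 0, -0.008, 0]]])

```text
time_s: 19.45
ee_pos: [595.0, 154.9, 99.5]
tool_rot: [0.315, -0.315, 0.633, -0.633]
contact_force: [0.3, -0.2, -1.5]
grip_width: 49.8
```

Emit:
carry_out(targets=[[[0, 0, 0, 0], [0, 0, 0, 0], [0, 0, 0, 0]]])

```text
time_s: 19.75
ee_pos: [596.6, 151.7, 99.5]
tool_rot: [-0.314, 0.314, -0.634, 0.634]
contact_force: [0.7, 0.0, -0.7]
grip_width: 49.6
```

```bash
python3 - <<'E'
from h import *
delta([595,152,100],-2.222)
p,d,ci=shot('wrist','w13.png');np.savez('w13.npz',p=p,d=d,**{k:np.array(ci[k]) for k in('K','k1','view')})
E
```

```text
t 19.75 tcp [596.6 151.7  99.5] xang -2.2225 tilt -1.0 F [ 0.7  0.  -0.7] w 49.6
shift in tool axes mm [ 0.7 -0.5 -1.4]
turn deg about tool y -0.03
shift after turning [ 0.7 -0.5 -1.4]
```

View pics/w13.png

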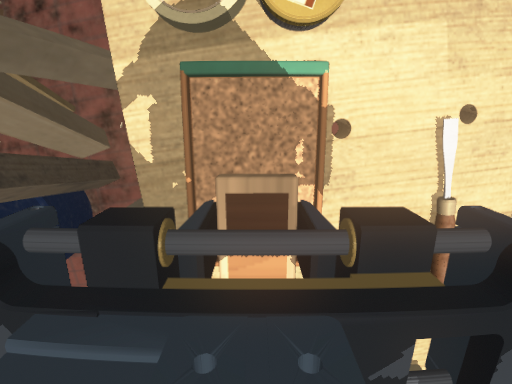

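```bash
python3 - <<'E'
import cv2
im=cv2.imread('pics/w13.png')[50:200,170:340];cv2.imwrite('pics/w13c.png',cv2.resize(im,None,fx=4,fy=4,interpolation=cv2.INTER_CUBIC))
E
```

```text
(no output)
```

View pics/w13c.png

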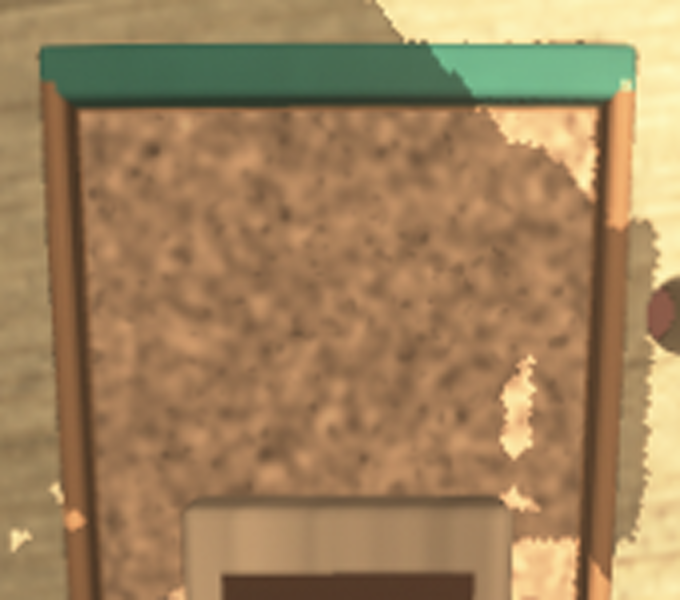

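```bash
python3 - <<'E'
from h import *
from scipy.optimize import least_squares
f=np.load('w13.npz');ci={k:f[k] for k in('K','k1','view')};ci['k1']=float(ci['k1'])
px=lambda x,y:np.array(((x+.5)/4-.5+170,(y+.5)/4-.5+50))
obs=np.array([px(*q) for q in [(41,46),(634,46),(78,108),(598,104)]])
m=np.array([[-102,-66,16],[-102,66,16],[-90,-60,5],[-90,60,5.]])
l=[px(68,560),px(610,560)] # side outer edges
def T(p,m): c,s=np.cos(p[2]),np.sin(p[2]);return np.c_[c*m[:,0]-s*m[:,1]+p[0],s*m[:,0]+c*m[:,1]+p[1],m[:,2]]
def it(p,q): c,s=np.cos(p[2]),np.sin(p[2]);d=q[:2]-p[:2];return np.array([c*d[0]+s*d[1],-s*d[0]+c*d[1]])
def res(p):
    e=[(it(p,onplane(ci,*l[0],16))[1]+66)*.75,(it(p,onplane(ci,*l[1],16))[1]-66)*.75]
    return np.r_[(proj(ci,T(p,m))-obs).ravel(),e]
r=least_squares(res,[604,166,-2.222],x_scale=[100,100,1]);p=r.x;print(p,r.fun.round(2));np.save('tray.npy',p)
C=cloud(ci,f['d'])
for q in [(185,505),(510,505),(350,505)]:
    w=onplane(ci,*px(*q),110.5);print('front',it(p,w).round(1))
for q in [(350,515),(350,560),(350,590),(200,560),(500,560),(350,60),(350,300)]:
    u,v=px(*q).round().astype(int);w=C[v,u];print(q,it(p,w).round(1),w[2].round(1))
t,rr,o=pose();print('tcp in tray',it(p,t).round(1),t[2])
E
```

```text
[605.93999422 166.94214571  -2.22111994] [-1.36 -0.35  1.29 -0.78 -0.2   0.35  0.19  0.99  0.65 -0.77]
front [-17.3 -22.1]
front [-17.1  26.2]
front [-17.2   2.4]
(350, 515) [-16.1   2.4] 111.3
(350, 560) [-8.8  2.3] 111.6
(350, 590) [-4.5  2.3] 111.5
(200, 560) [ -8.8 -19.8] 111.4
(500, 560) [-8.9 25. ] 112.0
(350, 60) [-97.5   2.7] 16.9
(350, 300) [-46.1   2.6] 5.8
tcp in tray [17.8  1.8] 99.51860256538127
```

Emit:
carry_out(targets=[[[-0.01, 0, -0.001, 0], [-0.02, 0.005, -0.001, 0], [-0.02, 0.015, 0, 0], [-0.012, 0.02, 0, 0], [-0.004, 0.02, 0, 0], [0, 0.015, 0, 0], [0, 0.007, 0, 0], [0, 0, 0, 0]]])

```text
time_s: 20.6
ee_pos: [634.2, 205.9, 16.8]
tool_rot: [0.313, -0.314, 0.634, -0.634]
contact_force: [0.4, 0.2, -1.1]
grip_width: 49.7
```

Emit:
carry_out(targets=[[[0, 0, 0, 0], [0, 0, 0, 0]]])

```text
time_s: 20.8
ee_pos: [635.4, 206.3, 18.7]
tool_rot: [-0.314, 0.313, -0.634, 0.634]
contact_force: [0.4, 0.4, -1.4]
grip_width: 49.8
```

```bash
cat >> h.py <<'E'
def it(q):
    p=np.load('tray.npy');c,s=np.cos(p[2]),np.sin(p[2]);d=np.array(q)[:2]-p[:2];return np.array([c*d[0]+s*d[1],-s*d[0]+c*d[1]])
E
python3 - <<'E'
from h import *
delta(None,None);print(it(pose()[0]))
p,d,ci=shot('wrist','w14.png');np.savez('w14.npz',p=p,d=d,**{k:np.array(ci[k]) for k in('K','k1','view')})
im=cv2.imread('pics/w14.png')[110:260,150:360];cv2.imwrite('pics/w14c.png',cv2.resize(im,None,fx=3.8,fy=3.8,interpolation=cv2.INTER_CUBIC))
E
```

```text
t 20.8 tcp [635.4 206.3  18.7] xang -2.2222 tilt -1.0 F [ 0.4  0.4 -1.4] w 49.8
[-49.12576334  -0.40046806]
```

View pics/w14c.png

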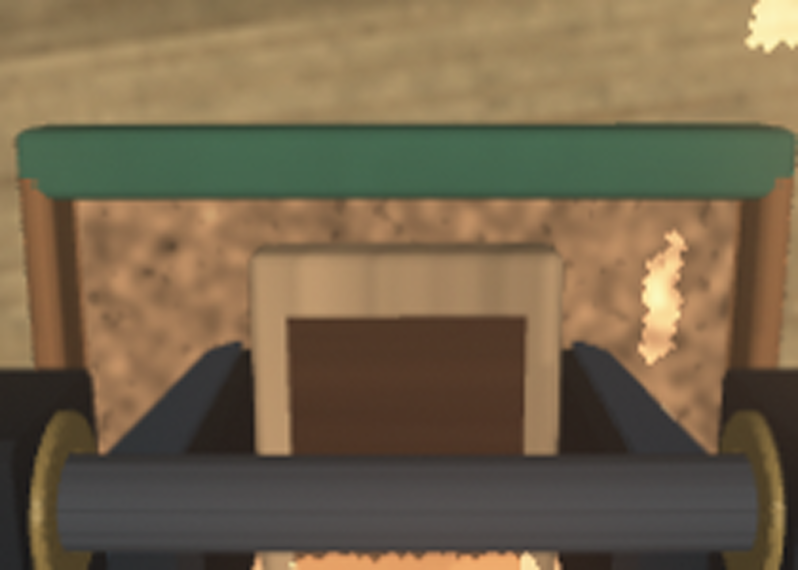

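Emit:
carry_out(targets=[[[0, 0.004, 0, 0], [0, 0.004, 0, 0], [0, 0.002, 0, 0], [0, 0.001, 0, 0], [0, 0, 0, 0], [0, 0, 0, 0]]])

```text
time_s: 21.45
ee_pos: [634.8, 206.4, 6.6]
tool_rot: [0.314, -0.314, 0.634, -0.634]
contact_force: [0.9, -0.0, -1.7]
grip_width: 49.8
```

Emit:
carry_out(targets=[[[0, 0.0007, 0, 0], [0, 0, 0, 0], [0, 0, 0, 0]]])

```text
time_s: 21.75
ee_pos: [634.8, 206.3, 5.9]
tool_rot: [-0.314, 0.314, -0.634, 0.634]
contact_force: [0.2, 0.6, -0.3]
grip_width: 49.7
```

Emit:
carry_out(targets=[[[0, 0.0007, 0, 0], [0, 0, 0, 0], [0, 0, 0, 0]]])

```text
time_s: 22.05
ee_pos: [634.9, 206.4, 5.7]
tool_rot: [-0.314, 0.314, -0.634, 0.634]
contact_force: [-1.7, -0.6, 5.3]
grip_width: 49.2
```

Emit:
carry_out(targets=[[[0, -0.0006, 0, 0], [-0.002, 0, 0, 0], [-0.002, 0, 0, 0], [0, 0, 0, 0], [0, 0, 0, 0]]])

```text
time_s: 22.55
ee_pos: [637.2, 209.6, 5.7]
tool_rot: [0.314, -0.314, 0.634, -0.634]
contact_force: [-0.5, -0.7, -1.6]
grip_width: 49.8
```

Emit:
carry_out(targets=[[[-0.001, 0, 0, 0], [0, 0, 0, 0], [0, 0, 0, 0]]])

```text
time_s: 22.85
ee_pos: [637.8, 210.3, 5.8]
tool_rot: [0.314, -0.314, 0.634, -0.634]
contact_force: [0.9, -0.1, -1.5]
grip_width: 49.9
```

```bash
python3 - <<'E'
from h import *
delta(None,None);print(it(pose()[0]))
p,d,ci=shot('wrist','w15.png')
im=cv2.imread('pics/w15.png')[110:260,150:360];cv2.imwrite('pics/w15c.png',cv2.resize(im,None,fx=3.8,fy=3.8,interpolation=cv2.INTER_CUBIC))
E
```

```text
t 22.85 tcp [637.8 210.3   5.8] xang -2.2219 tilt -1.0 F [ 0.9 -0.1 -1.5] w 49.9
[-53.7892705   -0.90990894]
```

View pics/w15c.png

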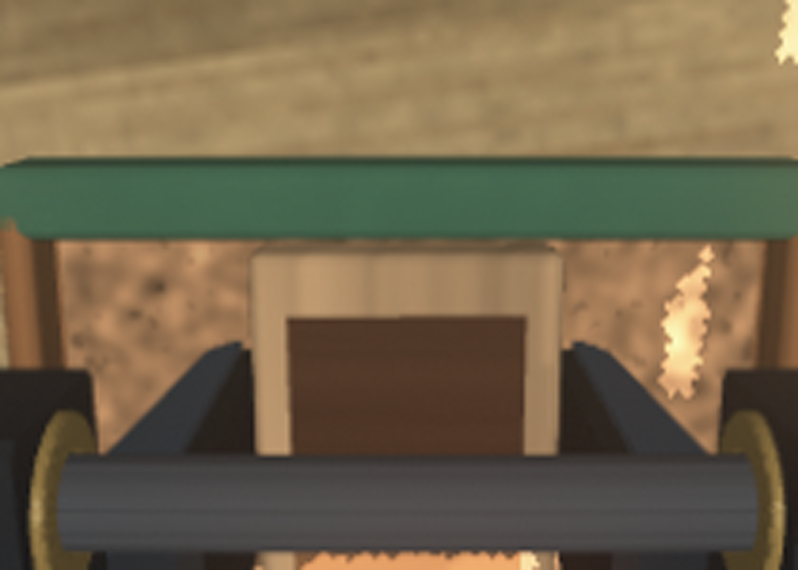

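Emit:
carry_out(targets=[[[-0.001, 0, 0, 0], [0, 0, 0, 0], [0, 0, 0, 0]]])

```text
time_s: 23.2
ee_pos: [638.4, 211.1, 5.8]
tool_rot: [-0.314, 0.314, -0.634, 0.634]
contact_force: [0.6, -0.5, -1.3]
grip_width: 49.7
```

Emit:
carry_out(targets=[[[-0.0007, 0, 0, 0], [0, 0, 0, 0], [0, 0, 0, 0]]])

```text
time_s: 23.5
ee_pos: [638.8, 211.7, 5.8]
tool_rot: [0.314, -0.314, 0.634, -0.634]
contact_force: [-0.9, -0.2, -1.6]
grip_width: 49.8
```

Emit:
carry_out(targets=[[[-0.0007, 0, 0, 0], [0, 0, 0, 0], [0, 0, 0, 0]]])

```text
time_s: 23.8
ee_pos: [638.8, 211.7, 5.8]
tool_rot: [-0.313, 0.314, -0.634, 0.634]
contact_force: [-2.8, -4.5, 0.4]
grip_width: 49.4
```

Emit:
carry_out(targets=[[[-0.0005, 0, 0, 0], [0, 0, 0, 0], [0, 0, 0, 0]]])

```text
time_s: 24.1
ee_pos: [638.7, 211.8, 5.7]
tool_rot: [-0.313, 0.314, -0.634, 0.634]
contact_force: [-4.3, -7.2, 3.1]
grip_width: 50.0
```

Emit:
carry_out(targets=[[[0, 0, 0, 0], [0, 0, 0, 0], [0, 0, 0, 0], [0, 0, 0, 0]]], claw=0.066)

```text
time_s: 24.5
ee_pos: [639.7, 212.8, 5.9]
tool_rot: [-0.314, 0.314, -0.634, 0.634]
contact_force: [0.7, 0.1, 0.3]
grip_width: 66.1
```

Emit:
carry_out(targets=[[[0, -0.01, 0, 0], [0, -0.02, 0, 0], [0.01, -0.03, 0, 0], [0.02, -0.04, 0, 0], [0.03, -0.02, 0, 0], [0.03, 0, 0, 0], [0, 0, 0, 0], [0, 0, 0, 0]]])

```text
time_s: 25.3
ee_pos: [585.2, 140.8, 126.7]
tool_rot: [-0.314, 0.313, -0.634, 0.634]
contact_force: [0.2, 0.6, 0.1]
grip_width: 66.2
```

```bash
python3 - <<'E'
from h import *
delta(None,None);print(it(pose()[0]))
p,d,ci=shot('wrist','w16.png');np.savez('w16.npz',p=p,d=d,**{k:np.array(ci[k]) for k in('K','k1','view')})
im=cv2.imread('pics/w16.png')[40:200,170:350];cv2.imwrite('pics/w16c.png',cv2.resize(im,None,fx=3.7,fy=3.7,interpolation=cv2.INTER_CUBIC))
E
```

```text
t 25.3 tcp [585.2 140.8 126.7] xang -2.2227 tilt -1.0 F [0.2 0.6 0.1] w 66.2
[33.32823975 -0.69771119]
```

View pics/w16.png

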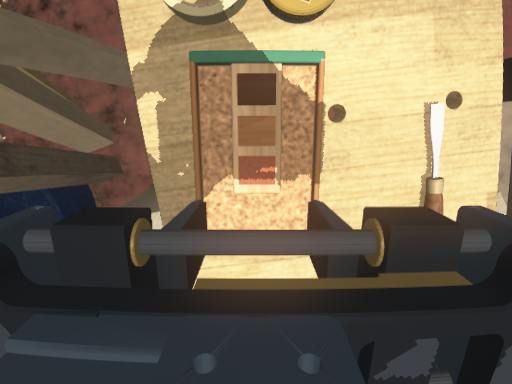

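View pics/w16c.png

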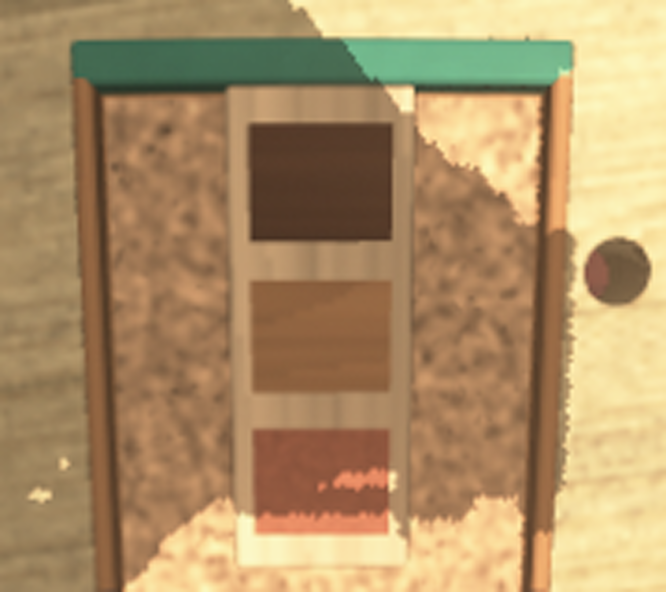

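```bash
python3 - <<'E'
from h import *
f=np.load('w16.npz');ci={k:f[k] for k in('K','k1','view')};ci['k1']=float(ci['k1'])
C=cloud(ci,f['d']);px=lambda x,y:np.array(((x+.5)/3.7-.5+170,(y+.5)/3.7-.5+40))
for n,q in dict(fl=(229,87),fr=(413,87),tl=(236,563),tr=(406,566)).items(): print(n,it(onplane(ci,*px(*q),17)).round(1))
a,b=px(245,100).astype(int),px(400,555).astype(int);P=C[a[1]:b[1],a[0]:b[0]].reshape(-1,3);P=P[(abs(P[:,2]-17)<6)]
X=np.array([np.r_[it(q),1] for q in P]);s=np.linalg.lstsq(X,P[:,2],rcond=None)[0];print('plane',s,P[:,2].mean())
p,d,c2=shot('top','t5.png');p,d,c2=shot('scene','s5.png')
E
```

```text
fl [-89.3 -24.2]
fr [-89.2  23.7]
tl [ 38.3 -24.9]
tr [39.3 23.7]
plane [2.48157237e-03 2.08747901e-03 1.76497694e+01] 17.577902723272643
```

View pics/t5.png

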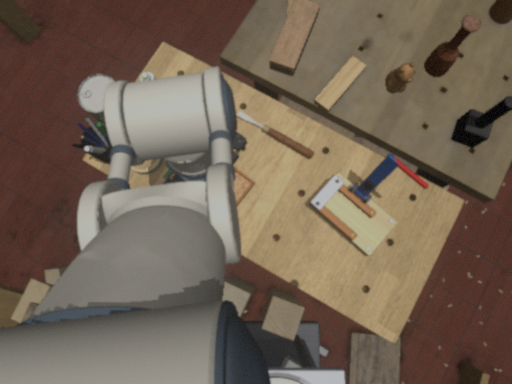

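View pics/s5.png

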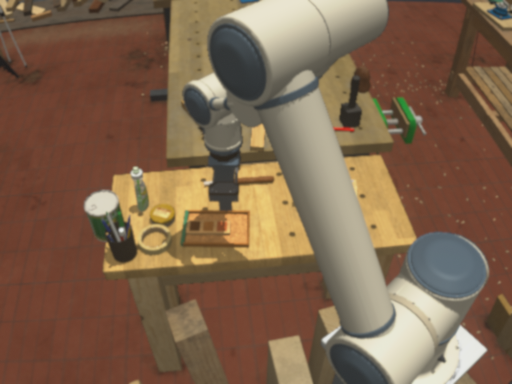

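```bash
python3 -c "
from h import *
print(job_done())"
```

```text
the job is handed in; nothing more can be done
None
```

The sample is lying flat in the tray against the green fence, the clamp bar is standing open, and I handed the job in at about 25 s. No verdict was reported.

I swung the bar over by its red handle and let it settle at its stop. I then pushed the sample about half out of the mouth from the pocket with closed fingers, gripped it, drew it clear and carried it to the tray. There I slid it against the fence until I felt about 8 N, then released it and lifted away.

Last checks:

- **Fence contact:** the leading end measured about 0.7 mm from the fence, which is within the camera error, and I had felt it touch. It is square to within about 0.01 rad.
- **Flatness:** the plane fitted to the top face tilts less than 0.004 rad. The top is about 17.6 mm above the bench, against an expected 17 mm.
- **Clamp bar:** it shows open in the final top picture.
- **Bystanders:** the gouge, wax tin and tape roll look unmoved; I compared them by eye only.

**One slip:** I commanded the fingers to open while they were still close behind the sample after the push. The next picture showed the sample still flat, with its leading end where I expected it.

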